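# Load the leak-test fixture and lock its swing clamp

## Robot

A 7-joint arm with a two-finger parallel gripper is mounted at the origin on the work surface. World frame = base frame: x ahead of the robot, y to its left, z up, the work surface at z = 0. Lengths are in mm, angles in rad, forces in N, time in s.
With the tool pointing down it reaches from about 400 to 875 mm from the base axis. Payload 4.4 kg.
Tool frame: the origin (TCP) lies at the very end of the fingers, on their centre line; the grasp point (between the pads) lies 19 mm behind it; z points along the fingers, y is the direction in which the jaws open and shut (so a half turn about z gives the same grasp; the last joint's range is limited). The gripper opens to 85 mm and grips with 20 to 120 N. Pads are 22 mm wide; open, the fingers measure 114 mm over their backs; the gripper's body (76 mm by 85 mm) begins 54 mm behind the grasp point. The pads swing forward as they close: fully open they stand 13 mm farther back than shut.
Start: joints at [1.171, 0.628, 0.038, 1.517, -0.027, 0.996, -0.02], TCP at [212.991, -614.128, 231.313] pointing down, gripper open.
Joint ranges: [-3.06, 3.06], [-0.37, 2.12], [-1.25, 1.32], [0.18, 2.47], [-1.1, 4.24], [0.23, 1.98], [-2.94, 2.94]. Speed limits (rad/s): [2.57, 2.57, 3.14, 3.14, 3.14, 3.14, 3.14].

## Interface

Orientations are given as [roll, pitch, yaw] about the fixed x, y, z axes, in that order (R = Rz(yaw) Ry(pitch) Rx(roll)).
In Python, from cell import ctrl, eyes gives the robot as it stands.
- The arm moves only by the tool move_arm, never from a script. Its argument "increments" is a list of rows, each a list of 6 numbers: the shift along the tool's x, y, z in cm, then the turn, a rotation vector about the tool's x, y, z in degrees. In form: [[x, y, z, wx, wy, wz], ...]. A call has 1 to 20 rows; each row is the pose to reach, as a shift and turn from the pose commanded when the call began, along the tool's axes at that moment; what a row does not reach only later rows make up. A row lasts 1/10 s, in which the tool goes at most 50 mm and 8.59 degrees, less where a joint would pass 70% of its speed; a pose out of reach is approached as far as the arm can. A call with a gripper value outside its range is refused whole. "grip" is the opening, from -1 (shut) to 1 (fully open), set as the call begins (left out, the last holds). The fingers move at their own pace and stop on an object; the grip force is fixed at half the most. Time passes only in rows, so rows that repeat a pose let the fingers close. It gives the time, the measured TCP pose, the force and the opening at its end, in the units of the state.
- ctrl.read_state(): the state, without advancing time (a new reading comes with each control period).
- eyes.get_image(name): name is "scene" or "top"; returns the picture (480x640x3 uint8, red, green, blue); there is no depth.
- eyes.calibration(name): a dict with "fx", "fy", "cx", "cy" (pixels), "pose" (4x4, takes a point from camera to world coordinates). Camera axes: x right, y up, looking along -z (the intrinsics and any distortion apply to the point x, -y, -z); pixel columns grow to the right and rows downward; lengths in mm; the calibration is good to about 2 mm. A picture is of the moment at which its call begins. calibration takes no time and is no camera call.
- ctrl.finish_job(): hands the job in, once; it reports no verdict.
The state is a dict: "clock": time; "qpos": joint angles; "qd": joint speeds; "tau": joint torques, N m; "eef_pos": TCP position; "tool_rot": TCP orientation; "force": force on the tool from outside, world axes, zero at the start; "torque": the same for the moment, N m; "width": finger opening in mm.
Only numpy, scipy, OpenCV 4.12 (cv2) and the standard library are available. Lean on these libraries where they do the work, as an engineer would, in place of code of your own. Each camera call takes 0.05 s, during which the arm holds its last target. There are 200 camera calls.

## Task

Take the tall aluminium test piece out of the red tray and set it upright, fully home, in the round pocket of the leak-test fixture, and let go of it. Then push the black-sleeved clamp lever through its quarter turn, so that its arm swings over the piece, and press it firmly against its end stop for about half a second, with roughly 15 N; at no time load the lever with more than 25 N, by push or by squeeze. Leave the lever at its stop and the piece seated, and leave everything else on the bench where it is.

Things in the scene. Friction and masses are not known exactly. Their poses are not given: they have to be found in the camera images.
- piece: The test piece: a plain aluminium cylinder, 36 mm diameter, 52 mm tall, about 0.12 kg, standing upright; its lower 4 mm tapers to 30 mm diameter. It is the tallest of the three aluminium parts standing in the red tray (the others are 22 and 20 mm tall). Origin: centre of its underside; z up.
- tray: Red tray, fixed to the bench, 210 mm (its x) by 84 mm (its y), 20 mm tall, walls and floor 6 mm thick, with three square-ish cells in a row along its x, 68 mm apart, one part in each; the order of the parts varies. Origin: centre of its underside.
- nest (a point): Centre of the floor of the round pocket in the fixture's 66 mm square aluminium block, 30 mm above the bench. The pocket is 38 mm in diameter, 15 mm deep, with a 2 mm chamfer at its mouth, 45 mm above the bench. A piece fully home has its underside here and its top 82 mm above the bench. Axes are the fixture's: z up; the lever's pivot lies 65 mm away along -y.
- pivot (a point): Point on the vertical pivot axis of the clamp lever, at mid-height of the lever bar, 95 mm above the bench. Axes are the fixture's: the pocket lies along +y. The dark base plate is 150 mm (x) by 200 mm (y, -80 to +120 mm from here), 20 mm thick; a 38 mm post carries the lever's 40 mm hub, whose nut reaches 112 mm above the bench.
- grip (a point): Middle of the black sleeve on the lever's handle, moving with the lever: 100 mm from the pivot axis, 95 mm above the bench. The sleeve is a level bar 56 mm long (72 to 128 mm from the axis), 16 mm thick sideways, 22 mm tall, with free space around and below. Axes turn with the lever: -x points out along the handle; push its +y side, towards -y. About 5 N here moves it against dry friction.
- lever (a joint): Angle of the clamp lever about its pivot, rad. At 0 the handle lies along the fixture's -x and the clamp arm (78 mm long, 20 mm wide, underside 86 mm above the bench) along +x. It starts at 0 to 0.3 and grows anticlockwise from above, handle towards -y, to the hard stop at 1.571 with the arm over the pocket. It stays where left. A piece fully home is cleared by 4 mm; one not home blocks the arm.
- cap_a: Bystander: squat aluminium cap, 32 mm diameter, 22 mm tall, in the tray. Origin: centre of its underside.
- cap_b: Bystander: flanged aluminium cap, flange 42 mm, neck 24 mm diameter, 20 mm tall, in the tray. Origin: centre of its underside.
- driver: Bystander: screwdriver lying on the bench near the robot.
- bottle: Bystander: closed bottle, 56 mm diameter, 130 mm tall. Origin: centre of its underside.
- bin: Bystander: empty grey bin, 100 by 80 by 35 mm, behind the fixture. Origin: centre of its underside.
- gauge: Bystander: brass ring, 60 mm outside, 20 mm tall, behind the fixture. Origin: centre of its underside.
- spanner: Bystander: open-ended spanner lying on the bench near the robot.
Mind the look-alikes: they are no part of the job. Leave any blue or orange look-alike of the piece alone.

How it is judged (in metres and radians):
On the way, in this order (a step that is already met when the one before it is completed fails the run):
1. the piece stands fully home in the pocket, released, before the lever is swung (horizontal distance between piece and nest below 0.003 m and z of piece in the frame of nest below 0.003 m and angle between piece's own z axis and vertical below 0.06 rad and contact force between the fingers and piece below 0.1 N and value of joint lever below 0.6 rad), for 0.2 s.
2. with the piece home, the lever is pressed against its end stop with more than 9 N (value of joint lever above 1.54 rad and contact force between the fingers and lever above 9 N and horizontal distance between piece and nest below 0.003 m and z of piece in the frame of nest below 0.003 m and angle between piece's own z axis and vertical below 0.06 rad), for 0.3 s.
At the end, for the whole second after the job is handed in: The piece is upright (within 0.06 rad) and fully home (within 3 mm of the pocket's floor and centre), the lever is at its end stop (above 1.53 rad), and both are released and at rest (horizontal distance between piece and nest below 0.003 m and z of piece in the frame of nest below 0.003 m and angle between piece's own z axis and vertical below 0.06 rad and contact force between the fingers and piece below 0.1 N and value of joint lever above 1.53 rad and contact force between the fingers and lever below 0.1 N and linear speed of piece below 0.02 m/s); the robot touches nothing.
It fails at once if the lever is pushed with more than 25 N (contact force between any of the arm, the fingers and lever above 25 N).
It fails at once if another thing on the bench or in the tray is moved more than 20 mm (distance of any of cap_a, cap_b, driver, bottle, bin, gauge, spanner from where it was at the start of the episode above 0.02 m).
It also fails if it takes over 72 s, if anything falls off the work surface, if the arm or the gripper's body presses on something with over 40 N, if the wrist force passes 120 N, or if a joint passes its speed limit or range.

## Working session

There is one attempt and no reset: what is moved stays moved. The work goes in short steps, Python scripts to look and compute and a tool call to move; the robot and the scene stay as the last step left them, time stands still between calls to the robot, and variables do not carry over. Pictures are saved under pics/ and viewed, about 8 in all and at most 12, crops included, and the job is handed in when it is done.

Besides the shell and the picture viewer there is one more tool, called after "Request:" by a JSON object that holds its "api" and its "payload". move_arm: Moves the arm, as the interface text tells. Its arguments: {"type":"object","properties":{"increments":{"type":"array","items":{"type":"array","items":{"type":"number"}}},"grip":{"type":"number"}},"required":["increments"]}

```bash
mkdir -p pics; ls; python3 - <<'E'
from cell import ctrl,eyes
import cv2,numpy as np
for n in("scene","top"):
    im=eyes.get_image(n); cv2.imwrite(f"pics/{n}0.png",im[:,:,::-1])
    c=eyes.calibration(n); print(n,{k:(np.round(v,3).tolist()) for k,v in c.items()})
s=ctrl.read_state(); print(s)
E
```

```text
pics
scene {'fx': 435.549, 'fy': 435.549, 'cx': 326.828, 'cy': 249.628, 'pose': [[0.089, -0.755, 0.649, 1055.585], [0.996, 0.069, -0.055, -70.878], [-0.003, 0.651, 0.759, 717.902], [0.0, 0.0, 0.0, 1.0]]}
top {'fx': 601.222, 'fy': 601.222, 'cx': 322.004, 'cy': 244.537, 'pose': [[0.026, 0.99, -0.138, 326.179], [-1.0, 0.026, -0.004, -28.041], [-0.0, 0.138, 0.99, 1481.092], [0.0, 0.0, 0.0, 1.0]]}
{'clock': 0.1, 'qpos': array([ 1.17116678,  0.62920759,  0.03844941,  1.5182709 , -0.02699101,
        0.99633692, -0.02000762]), 'qd': array([ 0.00101241, -0.00392168,  0.00100516, -0.00149777, -0.00059044,
       -0.00048308,  0.00105111]), 'tau': array([ 2.56764150e-03, -5.64533257e+01,  1.23009559e+00, -1.93973672e+01,
        1.12099337e-02,  5.40371562e-03, -4.43485010e-05]), 'eef_pos': array([ 212.81834282, -613.56965249,  230.51006623]), 'tool_rot': array([-3.13988813e+00,  2.53710252e-05,  3.33823016e-01]), 'force': array([-0.66665405, -0.35698495,  0.02715819]), 'torque': array([-0.02243648,  0.03295193,  0.04733944]), 'width': 85.48356394681221}
```

View pics/scene0.png

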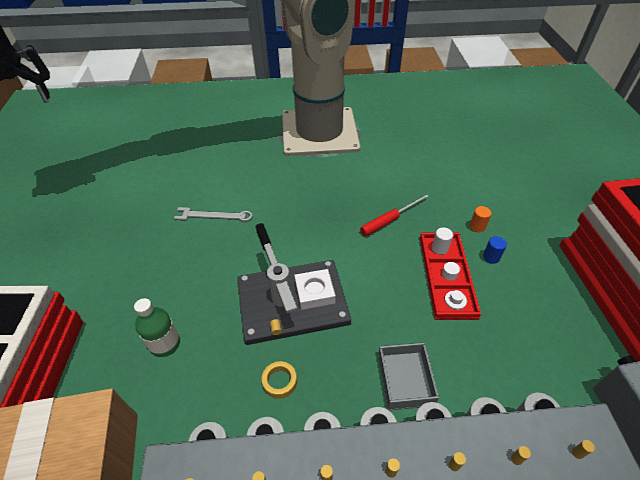

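View pics/top0.png

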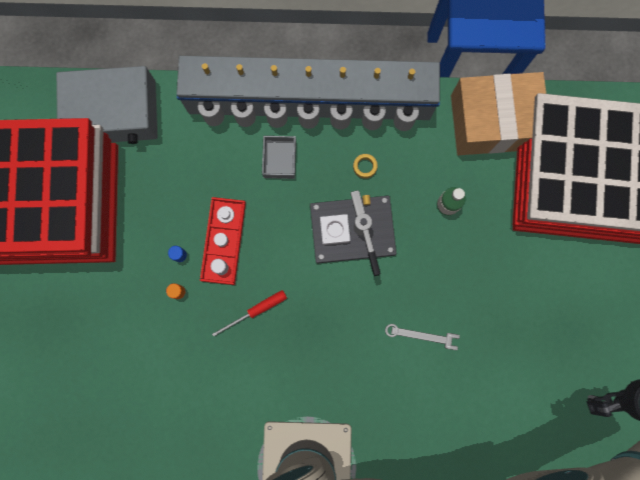

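The tall piece is in the tray cell nearest the robot: about (443,240) in scene and (219,267) in top. The pocket is at about (314,287) and (335,229), the lever hub at about (363,222) in top, and the handle points to (375,270). Next I'll crop and enlarge these.

```bash
cat > h.py <<'E'
import cv2,numpy as np
from cell import ctrl,eyes
def cal(n): return eyes.calibration(n)
def ray(n,u,v):
    c=cal(n); d=np.array([(u-c['cx'])/c['fx'],-(v-c['cy'])/c['fy'],-1.]); P=np.array(c['pose']); return P[:3,3],P[:3,:3]@d
def onz(n,u,v,z):
    o,d=ray(n,u,v); return o+d*(z-o[2])/d[2]
def pix(n,p):
    c=cal(n);P=np.array(c['pose']); q=P[:3,:3].T@(np.array(p)-P[:3,3]); return c['cx']+c['fx']*q[0]/-q[2],c['cy']-c['fy']*q[1]/-q[2]
E
python3 - <<'E'
from h import *
t=cv2.imread('pics/top0.png');s=cv2.imread('pics/scene0.png')
def crop(im,x,y,w,h,k): return cv2.resize(im[y:y+h,x:x+w],None,fx=k,fy=k,interpolation=cv2.INTER_CUBIC)
a=crop(t,305,185,100,100,4);b=crop(t,180,195,100,100,4) ; c=crop(s,230,215,130,130,3.0769);
d=crop(s,410,215,75,112,3.57)
m=np.zeros((600,800,3),np.uint8)
m[:300,:400]=cv2.resize(a[:340],(400,300)) if 0 else crop(t,305,187,100,75,4)
m[:300,400:]=crop(t,180,212,100,75,4)
m[300:,:400]=crop(s,235,255,100,75,4)
m[300:,400:]=crop(s,405,220,100,75,4)
cv2.imwrite('pics/m.png',m)
hsv=cv2.cvtColor(t,cv2.COLOR_BGR2HSV)
red=cv2.inRange(hsv,(0,150,100),(8,255,255))|cv2.inRange(hsv,(172,150,100),(180,255,255))
red[:, :195]=0; red[:,250:]=0; red[:190]=0; red[290:]=0
k=cv2.findContours(cv2.morphologyEx(red,cv2.MORPH_CLOSE,np.ones((3,3))),cv2.RETR_EXTERNAL,cv2.CHAIN_APPROX_NONE)[0]
k=max(k,key=cv2.contourArea); r=cv2.minAreaRect(k); bx=cv2.boxPoints(r); print('tray',np.round([onz('top',*p,20)[:2] for p in bx],1).tolist(), onz('top',*r[0],20))
# plate contour
dk=cv2.inRange(hsv,(0,0,0),(180,110,85)); dk[:185]=0;dk[275:]=0;dk[:,:300]=0;dk[:,405:]=0
k=cv2.findContours(cv2.morphologyEx(dk,cv2.MORPH_CLOSE,np.ones((9,9))),cv2.RETR_EXTERNAL,cv2.CHAIN_APPROX_NONE)[0]
for q in k:
  if cv2.contourArea(q)>500: print('dark',cv2.minAreaRect(q),[np.round(onz('top',*p,20)[:2],1).tolist() for p in cv2.boxPoints(cv2.minAreaRect(q))])
w=cv2.inRange(hsv,(0,0,165),(180,60,255))
n,l,st,ce=cv2.connectedComponentsWithStats(w)
for i in range(1,n):
  if 195<ce[i][0]<410 and 190<ce[i][1]<290 and st[i][4]>20: print(st[i],ce[i])
E
```

```text
tray [[434.3, 273.7], [645.4, 255.1], [635.2, 169.8], [424.6, 190.0]] [533.84763429 222.24142685  20.        ]
dark ((353.53961181640625, 237.3960418701172), (77.9113998413086, 80.99602508544922), 84.2894058227539) [[634.3, 11.7], [659.9, -187.7], [467.3, -208.7], [442.5, -12.8]]
[352 192  19  38 260] [359.82307692 211.33076923]
[217 207  17  16 193] [224.85492228 213.84455959]
[320 215  30  28 692] [334.64884393 228.75144509]
[365 231   7  21  57] [368.01754386 240.80701754]
[214 233  13  13 128] [219.9296875 238.734375 ]
[211 259  14  14 157] [217.48407643 265.45859873]
```

View pics/m.png

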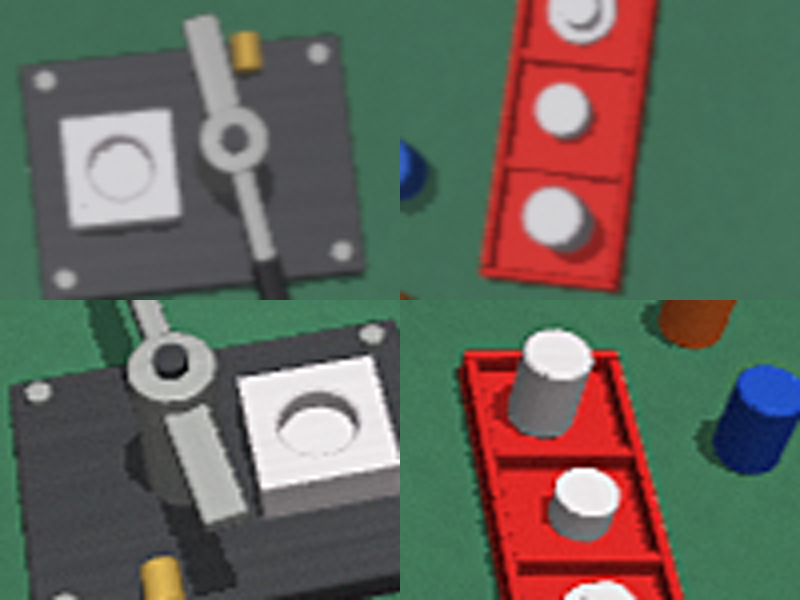

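The enlarged crops are clear. In top, the piece's top disc is at about (218.5,266), the pocket at (335,229) and the hub nut at (363.5,221.5). The scene crop shows the same features. Next I'll locate them precisely in both views.

```bash
python3 - <<'E'
from h import *
I={'top':cv2.imread('pics/top0.png'),'scene':cv2.imread('pics/scene0.png')}
K=4
def comp(n,win,th,zs,tag,shape):
    x,y,w,h=win; g=cv2.cvtColor(I[n],cv2.COLOR_BGR2HSV)[y:y+h,x:x+w]
    V=cv2.resize(g[:,:,2],None,fx=K,fy=K,interpolation=cv2.INTER_CUBIC); S=cv2.resize(g[:,:,1],None,fx=K,fy=K,interpolation=cv2.INTER_CUBIC)
    m=((V>th)&(S<70)).astype(np.uint8)
    c=max(cv2.findContours(m,cv2.RETR_EXTERNAL,cv2.CHAIN_APPROX_NONE)[0],key=cv2.contourArea)
    f=lambda p:((p[0]+.5)/K-.5+x,(p[1]+.5)/K-.5+y)
    W=np.array([onz(n,*f(p[0]),zs)[:2] for p in c],np.float32)
    if shape=='c':
        W=cv2.convexHull(W); (cx,cy),r=cv2.minEnclosingCircle(W); M=cv2.fitEllipse(W); print(tag,n,'ell',np.round(M[0],1),np.round(M[1],1),'circ',round(cx,1),round(cy,1),round(r,1))
    else:
        r=cv2.minAreaRect(W);print(tag,n,np.round(r[0],1),np.round(r[1],1),round(r[2],2))
comp('top',(205,252,32,30),185,58,'piece','c')
comp('scene',(425,222,40,35),205,58,'piece','c')
comp('top',(315,208,40,40),150,45,'block','r')
comp('scene',(285,262,55,50),200,45,'block','r')
# plate corners
for n,pts in {'top':[(316,207),(384.5,200),(321,257),(390,249.5)]}.items():
    q=np.array([onz(n,*p,20)[:2] for p in pts]); print(np.round(q,1).tolist(),q.mean(0))
a=onz('top',363.5,221.5,112);b=onz('scene',278,269.5,112); print('nut',a,b)
for z in (95,106): 
  a=onz('top',374.5,264,z);print(a)
E
```

```text
piece top ell [468.5 225.4] [32.2 32.6] circ 468.5 225.4 16.7
piece scene ell [468.6 222. ] [33.  33.8] circ 468.5 221.8 17.1
block top [566.9 -52. ] [66.7 67.1] 7.18
block scene [565.3 -54. ] [65.8 66.1] 7.21
[[623.8, -5.1], [645.9, -174.4], [499.5, -20.7], [522.4, -189.3]] [572.91254179 -97.34786577]
nut [ 573.77600825 -117.20673832  112.        ] [ 575.31461752 -116.77818063  112.        ]
[ 477.54278844 -145.44875064   95.        ]
[ 476.34157141 -144.5170022   106.        ]
```

```bash
cat >> h.py <<'E'
from scipy.spatial.transform import Rotation as Ro
def inc(x,y,z,yawdeg,s=None):
    s=s or ctrl.read_state(); R0=Ro.from_euler('xyz',s['tool_rot']); R1=Ro.from_euler('xyz',[180,0,yawdeg],degrees=True)
    d=R0.inv().apply(np.array([x,y,z])-s['eef_pos'])/10; w=(R0.inv()*R1).as_rotvec(degrees=True)
    return np.round(np.r_[d,w],2).tolist()
E
python3 -c "
from h import *
print(inc(530,-230,230,60));print(inc(530,60,220,97.2));print(inc(468.5,223.6,110,97.2));print(onz('top',452,200,65), onz('top',268,305,10))"
```

```text
[42.54, -25.85, 0.09, -0.09, -0.03, -40.87]
[52.04, -53.24, 1.14, -0.08, -0.07, -78.07]
[51.59, -70.7, 12.17, -0.08, -0.07, -78.07]
[ 640.25840556 -331.99264277   65.        ] [379.65415193 105.33167883  10.        ]
```

Request:
{"api": "move_arm", "payload": {"increments": [[21,-13,0,0,0,-20],[42.5,-25.9,0,-0.1,0,-41],[42.5,-25.9,0,-0.1,0,-41],[42.5,-25.9,0,-0.1,0,-41],[42.5,-25.9,0,-0.1,0,-41],[42.5,-25.9,0,-0.1,0,-41],[42.5,-25.9,0,-0.1,0,-41],[42.5,-25.9,0,-0.1,0,-41],[42.5,-25.9,0,-0.1,0,-41],[52,-53.2,1,-0.1,0,-78],[52,-53.2,1,-0.1,0,-78],[52,-53.2,1,-0.1,0,-78],[52,-53.2,1,-0.1,0,-78],[52,-53.2,1,-0.1,0,-78],[52,-53.2,1,-0.1,0,-78],[52,-53.2,1,-0.1,0,-78],[51.6,-70.7,12.2,-0.1,0,-78],[51.6,-70.7,12.2,-0.1,0,-78],[51.6,-70.7,12.2,-0.1,0,-78],[51.6,-70.7,12.2,-0.1,0,-78]], "grip": 0.45}}

```text
clock: 2.1
eef_pos: [470.5, 217.9, 112.4]
tool_rot: [3.14, 0.001, 1.694]
force: [0.7, -0.6, -0.3]
width: 61.8
```

```bash
python3 -c "
from h import *
print(inc(468.5,223.6,110,97.2));print(inc(468.5,223.6,24,97.2));print(ctrl.read_state()['width'])"
```

```text
[0.59, -0.13, 0.24, 0.07, 0.06, -0.11]
[0.6, -0.14, 8.84, 0.07, 0.06, -0.11]
61.8015020980111
```

Request:
{"api": "move_arm", "payload": {"increments": [[0,0,0,0,0,0],[0,0,0,0,0,0],[0,0,0,0,0,0]]}}

```text
clock: 2.4
eef_pos: [471.9, 215.6, 113.7]
tool_rot: [3.14, 0.002, 1.694]
force: [-0.6, -0.9, 0.3]
width: 62.0
```

```bash
python3 - <<'E'
from h import *
print(inc(468.5,223.6,110,97.2));print(inc(468.5,223.6,24,97.2))
t=eyes.get_image('top')[:,:,::-1];s=eyes.get_image('scene')[:,:,::-1]
cv2.imwrite('pics/t1.png',t);cv2.imwrite('pics/s1.png',s)
m=np.hstack([cv2.resize(t[220:300,170:270],(400,320),interpolation=cv2.INTER_CUBIC),cv2.resize(s[170:270,390:515],(400,320),interpolation=cv2.INTER_CUBIC)])
cv2.imwrite('pics/m1.png',m)
E
```

```text
[0.84, -0.24, 0.37, 0.09, 0.11, -0.16]
[0.85, -0.25, 8.97, 0.09, 0.11, -0.16]
```

View pics/m1.png

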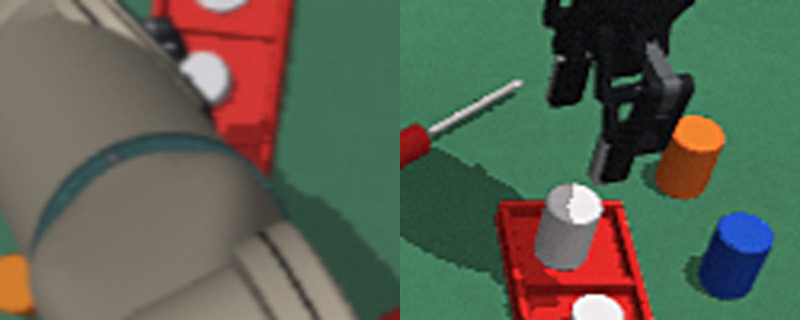

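The scene view shows the open fingers above the tall piece with jaws roughly along x; top is blocked by the arm. The next move is the correction, then the descent.

Request:
{"api": "move_arm", "payload": {"increments": [[0.84,-0.24,0.4,0.1,0.1,-0.2],[0.84,-0.24,0.4,0.1,0.1,-0.2],[0.85,-0.25,3.5,0.1,0.1,-0.2],[0.85,-0.25,6.5,0.1,0.1,-0.2],[0.85,-0.25,8.4,0.1,0.1,-0.2],[0.85,-0.25,8.9,0.1,0.1,-0.2],[0.85,-0.25,8.9,0.1,0.1,-0.2],[0.85,-0.25,8.9,0.1,0.1,-0.2]]}}

```text
clock: 3.3
eef_pos: [468.4, 225.2, 25.3]
tool_rot: [3.141, -0.001, 1.699]
force: [0.0, 1.0, 0.1]
width: 61.6
```

```bash
python3 - <<'E'
from h import *
print(inc(468.5,223.6,24,97.2))
s=eyes.get_image('scene')[:,:,::-1]
cv2.imwrite('pics/s2.png',cv2.resize(s[170:290,390:515],None,fx=4,fy=4,interpolation=cv2.INTER_CUBIC))
E
```

```text
[-0.16, -0.01, 0.13, 0.05, -0.08, 0.12]
```

View pics/s2.png

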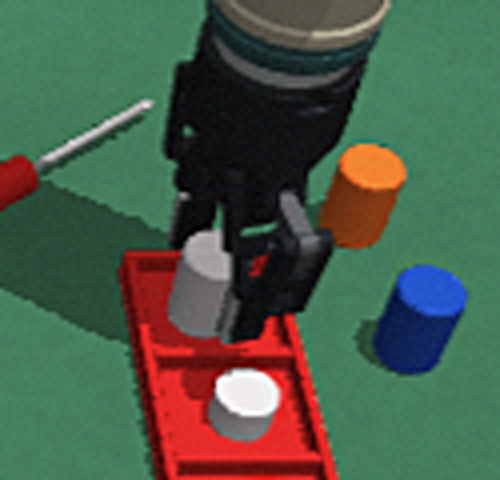

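```bash
python3 - <<'E'
from h import *
for p in [(468.5,223.6,58),(468.5,223.6,6),(499,229,32),(499,218,32),(499,240,32),(505,229,32)]:
    u,v=pix('scene',p); print(p,round((u-390)*4),round((v-170)*4))
E
```

```text
(468.5, 223.6, 58) 220 252
(468.5, 223.6, 6) 200 318
(499, 229, 32) 236 329
(499, 218, 32) 215 331
(499, 240, 32) 256 328
(505, 229, 32) 239 338
```

The piece sits between the fingers, near finger tip at about (243,330) in the crop; this agrees with projection to a few mm. Closing now.

Request:
{"api": "move_arm", "payload": {"increments": [[-0.15,0,0.1,0,0,0],[-0.15,0,0.1,0,0,0],[-0.15,0,0.1,0,0,0],[-0.15,0,0.1,0,0,0],[-0.15,0,0.1,0,0,0],[-0.15,0,0.1,0,0,0],[-0.15,0,0.1,0,0,0],[-0.15,0,0.1,0,0,0]], "grip": -1}}

```text
clock: 4.15
eef_pos: [468.3, 223.0, 24.5]
tool_rot: [3.141, -0.0, 1.698]
force: [-0.3, -1.7, 6.0]
width: 34.6
```

```bash
python3 - <<'E'
from h import *
s=ctrl.read_state(); print(s['eef_pos'],s['width'],s['force'])
for z,y in((160,s['eef_pos'][1]),):print(inc(s['eef_pos'][0],y,z,97.2))
E
```

```text
[468.26259582 223.02590128  24.49148328] 34.60668043212311 [-0.33456347 -1.72099593  6.02288014]
[0.01, 0.01, -13.55, 0.02, -0.02, 0.11]
```

Request:
{"api": "move_arm", "payload": {"increments": [[0,0,-3,0,0,0],[0,0,-7,0,0,0],[0,0,-11,0,0,0],[0,0,-13,0,0,0],[0,0,-13.5,0,0,0],[0,0,-13.5,0,0,0]]}}

```text
clock: 4.75
eef_pos: [468.2, 223.0, 158.9]
tool_rot: [3.141, -0.001, 1.698]
force: [0.3, -0.6, -1.1]
width: 34.0
```

```bash
python3 - <<'E'
from h import *
s=ctrl.read_state(); print(s['eef_pos'],s['width'],s['force'])
print(inc(565.9,-53.7,140,97.2))
E
```

```text
[468.2255943  222.97758539 158.89047636] 34.045910059467516 [ 0.26821276 -0.59141166 -1.08929738]
[-28.69, 6.17, 1.87, 0.04, -0.05, 0.1]
```

Request:
{"api": "move_arm", "payload": {"increments": [[-4,0.9,0.3,0,0,0.1],[-8,1.7,0.6,0,0,0.1],[-12,2.6,0.9,0,0,0.1],[-16,3.4,1.2,0,0,0.1],[-20,4.3,1.5,0,0,0.1],[-24,5.2,1.8,0,0,0.1],[-27,5.8,1.9,0,0,0.1],[-28.3,6.1,1.9,0,0,0.1],[-28.7,6.2,1.9,0,0,0.1],[-28.7,6.2,1.9,0,0,0.1],[-28.7,6.2,1.9,0,0,0.1],[-28.7,6.2,1.9,0,0,0.1]]}}

```text
clock: 5.95
eef_pos: [565.8, -51.4, 139.4]
tool_rot: [-3.141, -0.002, 1.7]
force: [0.7, 0.4, -1.8]
width: 34.4
```

```bash
python3 - <<'E'
from h import *
s=ctrl.read_state(); print(s['eef_pos'],s['width'],s['force'])
print(inc(565.9,-53.7,75,97.2))
im=eyes.get_image('scene')[:,:,::-1]
cv2.imwrite('pics/s3.png',cv2.resize(im[190:310,240:380],None,fx=5,fy=5,interpolation=cv2.INTER_CUBIC))
p=s['eef_pos']
for q in [(p[0],p[1],p[2]-18.5),(p[0],p[1],p[2]+33.5),(p[0],p[1]-18,p[2]),(p[0],p[1]+18,p[2])]:
    u,v=pix('scene',q); print((u-240)*5,(v-190)*5)
E
```

```text
[565.81093546 -51.37430085 139.36014513] 34.4063667338567 [ 0.6897051   0.43148596 -1.82605276]
[-0.24, -0.02, 6.44, -0.03, -0.09, 0.2]
372.28355204340204 347.7492110016644
368.41963703392196 249.70651229816568
319.28927458202764 317.6572448686129
422.48555757928756 310.42876003628237
```

View pics/s3.png

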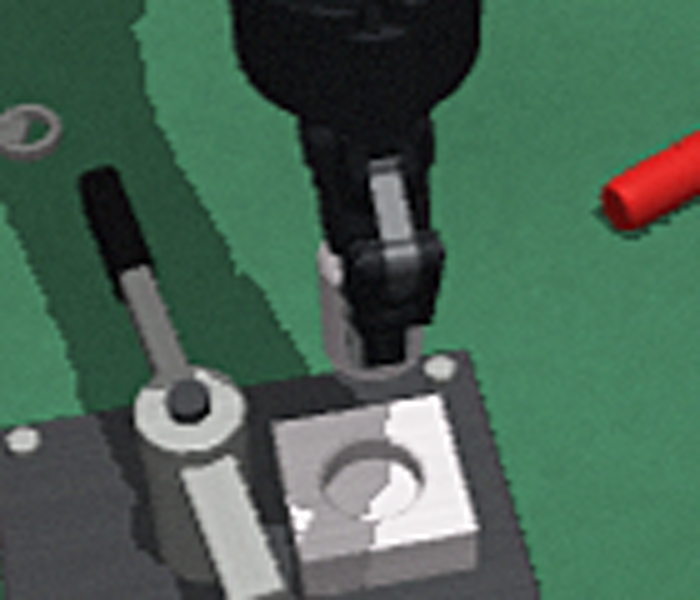

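The piece hangs upright at (371,340) in the crop, centred on the projected tool axis to within about 1 mm; the pocket is below at (372,480). Descending to just above the pocket mouth.

Request:
{"api": "move_arm", "payload": {"increments": [[-0.24,0,2,0,-0.1,0.2],[-0.24,0,4.5,0,-0.1,0.2],[-0.24,0,6.4,0,-0.1,0.2],[-0.24,0,7,0,-0.1,0.2],[-0.24,0,7.2,0,-0.1,0.2],[-0.24,0,7.2,0,-0.1,0.2],[-0.24,0,7.2,0,-0.1,0.2]]}}

```text
clock: 6.7
eef_pos: [567.2, -55.7, 68.3]
tool_rot: [3.14, 0.001, 1.694]
force: [0.2, 0.5, -1.4]
width: 34.8
```

```bash
python3 - <<'E'
from h import *
print(ctrl.read_state()['force'],inc(565.9,-53.6,48.5,97.2))
im=eyes.get_image('scene')[:,:,::-1]
cv2.imwrite('pics/s4.png',cv2.resize(im[220:320,260:360],None,fx=6,fy=6,interpolation=cv2.INTER_CUBIC))
E
```

```text
[ 0.21047396  0.54469284 -1.44106961] [0.23, -0.1, 1.98, 0.08, 0.08, -0.17]
```

View pics/s4.png

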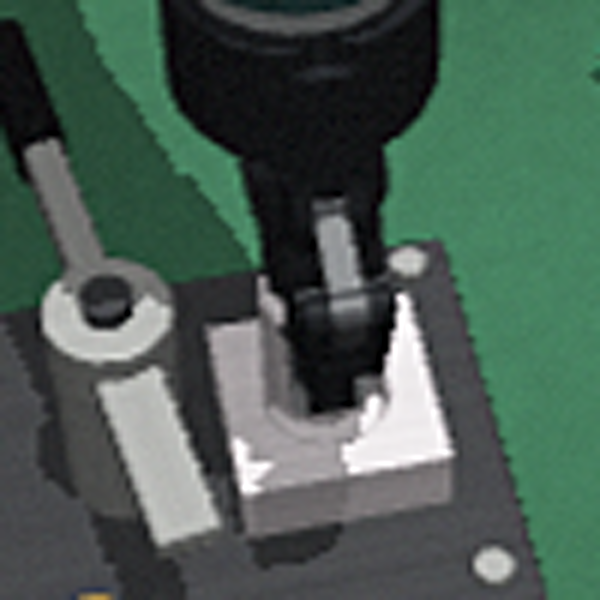

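The piece stands over the pocket mouth at about (325,400) in the crop. The arm may still be settling, so I'll hold and re-read.

Request:
{"api": "move_arm", "payload": {"increments": [[0,0,0,0,0,0],[0,0,0,0,0,0],[0,0,0,0,0,0],[0,0,0,0,0,0],[0,0,0,0,0,0]]}}

```text
clock: 7.25
eef_pos: [566.4, -55.9, 67.3]
tool_rot: [-3.141, 0.001, 1.693]
force: [0.0, 0.0, -0.8]
width: 34.1
```

```bash
python3 - <<'E'
from h import *
for i in range(3):
    eyes.get_image('top'); s=ctrl.read_state(); print(s['eef_pos'],s['tool_rot'],s['force'],np.abs(s['qd']).max())
print(inc(565.9,-53.6,60,97.2))
E
```

```text
[566.34595466 -55.9016554   67.26940781] [-3.14104439e+00  1.03749304e-03  1.69333036e+00] [-0.15078879 -0.03997405 -1.18638292] 0.001274334041512333
[566.35417597 -55.86498176  67.25984069] [-3.14106285e+00  9.83416321e-04  1.69337222e+00] [ 1.06713064 -0.86287739 -1.33103613] 0.0030734351829880993
[566.35405503 -55.85258006  67.25404802] [-3.14105941e+00  1.00509253e-03  1.69344265e+00] [ 0.05583064  0.34040528 -1.836325  ] 0.0008167307392077151
[0.23, -0.02, 0.73, -0.03, 0.06, -0.17]
```

Request:
{"api": "move_arm", "payload": {"increments": [[0.2,0,0.3,0,0.1,-0.2],[0.2,0,0.3,0,0.1,-0.2],[0.2,0,0.3,0,0.1,-0.2],[0.2,0,0.3,0,0.1,-0.2],[0.2,0,0.3,0,0.1,-0.2]]}}

```text
clock: 7.9
eef_pos: [566.2, -53.9, 64.3]
tool_rot: [-3.141, -0.001, 1.697]
force: [-0.2, 0.9, -1.0]
width: 34.1
```

```bash
python3 - <<'E'
from h import *
print(inc(565.9,-53.6,48.5,97.2),ctrl.read_state()['force'])
im=eyes.get_image('scene')[:,:,::-1]; s=ctrl.read_state(); p=s['eef_pos']
print(p)
g=im[275:300,295:335].copy()
cv2.imwrite('pics/s5.png',cv2.resize(im[250:310,280:350],None,fx=9,fy=9,interpolation=cv2.INTER_CUBIC))
for q in [(566,-53.5,45),(566,-34.5,45),(566,-72.5,45),(585,-53.5,45),(p[0],p[1]-18,50),(p[0],p[1]+18,50)]:
    u,v=pix('scene',q); print(q,round((u-280)*9),round((v-250)*9))
E
```

```text
[0.03, -0.02, 1.58, -0.02, -0.04, 0.02] [-0.18608061  0.85086123 -1.02655911]
[566.15280229 -53.91166585  64.31277018]
(566, -53.5, 45) 309 315
(566, -34.5, 45) 399 308
(566, -72.5, 45) 219 321
(585, -53.5, 45) 315 388
(np.float64(566.1528022938356), np.float64(-71.91166585050965), 50) 221 308
(np.float64(566.1528022938356), np.float64(-35.91166585050964), 50) 392 295
```

View pics/s5.png

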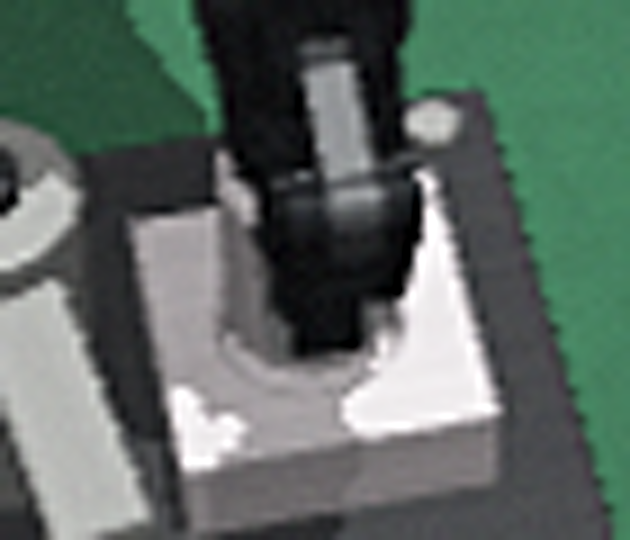

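The piece is concentric with the pocket rim, whose arc at about (220–390, 390) looks even. Next I'll insert it gently and watch the force.

Request:
{"api": "move_arm", "payload": {"increments": [[0,0,0.3,0,0,0],[0,0,0.6,0,0,0],[0,0,0.9,0,0,0],[0,0,1.0,0,0,0],[0,0,1.0,0,0,0],[0,0,1.0,0,0,0]]}}

```text
clock: 8.55
eef_pos: [566.2, -53.9, 54.2]
tool_rot: [-3.141, -0.001, 1.697]
force: [0.1, -0.7, -0.9]
width: 34.5
```

Bottom at about 36 mm with no contact force, so it is inside the pocket. I'll go on to the floor.

Request:
{"api": "move_arm", "payload": {"increments": [[0,0,0.2,0,0,0],[0,0,0.4,0,0,0],[0,0,0.55,0,0,0],[0,0,0.55,0,0,0],[0,0,0.55,0,0,0],[0,0,0.55,0,0,0]]}}

```text
clock: 9.15
eef_pos: [566.1, -53.9, 48.8]
tool_rot: [-3.141, -0.001, 1.697]
force: [-0.1, 0.5, -1.8]
width: 34.5
```

Request:
{"api": "move_arm", "payload": {"increments": [[0,0,0.1,0,0,0],[0,0,0.15,0,0,0],[0,0,0.15,0,0,0],[0,0,0.15,0,0,0]]}}

```text
clock: 9.55
eef_pos: [566.2, -53.9, 48.5]
tool_rot: [-3.141, -0.0, 1.697]
force: [-3.4, 0.5, 9.2]
width: 34.6
```

Floor contact shows at 48.5 mm with 9 N. Release, then straight up.

Request:
{"api": "move_arm", "payload": {"increments": [[0,0,-0.1,0,0,0],[0,0,-0.1,0,0,0],[0,0,-0.1,0,0,0],[0,0,-0.1,0,0,0],[0,0,-0.1,0,0,0],[0,0,-0.1,0,0,0],[0,0,-2,0,0,0],[0,0,-5,0,0,0],[0,0,-9,0,0,0],[0,0,-13,0,0,0],[0,0,-15,0,0,0],[0,0,-15,0,0,0]], "grip": 0.4}}

```text
clock: 10.75
eef_pos: [568.4, -53.9, 200.6]
tool_rot: [3.135, 0.001, 1.697]
force: [-1.5, 0.4, -1.0]
width: 60.0
```

```bash
python3 - <<'E'
from h import *
im=eyes.get_image('scene')[:,:,::-1]; s=ctrl.read_state(); print(s['eef_pos'],s['qpos'])
cv2.imwrite('pics/s6.png',cv2.resize(im[205:325,235:355],None,fx=5,fy=5,interpolation=cv2.INTER_CUBIC))
for q in [(566,-53.5,82),(566,-35.5,82),(566,-71.5,82),(584,-53.5,82),(548,-53.5,82)]:
    u,v=pix('scene',q); print(q,round((u-235)*5),round((v-205)*5))
E
```

```text
[567.00672411 -54.0955567  198.54164723] [ 0.30194367  0.57486347 -0.39346854  1.77745413  0.28282076  0.84261241
 -0.09801214]
(566, -53.5, 82) 394 341
(566, -35.5, 82) 443 337
(566, -71.5, 82) 345 344
(584, -53.5, 82) 398 380
(548, -53.5, 82) 391 302
```

View pics/s6.png

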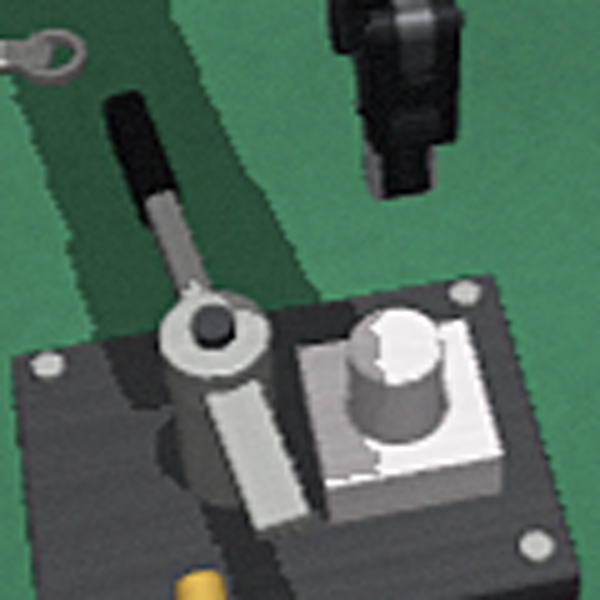

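The piece is upright and home: its top disc at (394,345) in the crop matches the projection for z = 82. Next comes the lever angle and the approach.

```bash
cat >> h.py <<'E'
P=np.array([574.3,-117.4]);F=7.2
def tool(theta_deg,d,r=100):
    f=np.radians(180+F+theta_deg); u=np.array([np.cos(f),np.sin(f)]); t=np.array([-u[1],u[0]])
    xy=P+r*u-t*d; return xy[0],xy[1],90+F+theta_deg
E
python3 - <<'E'
from h import *
for a,b in ((125,95),(155,190),(140,142)):
    q=onz('scene',235+a/5,205+b/5,106); v=q[:2]-P; print(q,np.hypot(*v),np.degrees(np.arctan2(v[1],v[0]))%360-180-F)
q=onz('top',374.5,264,106)[:2]-P;print(np.degrees(np.arctan2(q[1],q[0]))%360-180-F)
x,y,w=tool(9,36);print(x,y,w,inc(x,y,198,w),inc(x,y,80,w))
E
```

```text
[ 454.39847668 -150.44804814  106.        ] 124.37262070138696 8.209622798717607
[ 505.21858329 -138.67871221  106.        ] 72.28433943587817 9.920071543428197
[ 480.03937058 -144.45096728  106.        ] 98.06539190264722 8.812449453587067
8.27323428077283
468.22695161489344 -110.72853791955293 106.2 [-4.38, -10.51, 0.03, 0.14, 0.01, -8.99] [-4.38, -10.54, 11.83, 0.14, 0.01, -8.99]
```

Request:
{"api": "move_arm", "payload": {"increments": [[-1.5,-3.5,0,0,0,-3],[-3,-7,0,0,0,-6],[-4.2,-10,0,0.1,0,-9],[-4.4,-10.5,0,0.1,0,-9],[-4.4,-10.5,3,0.1,0,-9],[-4.4,-10.5,6.5,0.1,0,-9],[-4.4,-10.5,10,0.1,0,-9],[-4.4,-10.5,11.5,0.1,0,-9],[-4.4,-10.5,11.8,0.1,0,-9],[-4.4,-10.5,11.8,0.1,0,-9],[-4.4,-10.5,11.8,0.1,0,-9],[-4.4,-10.5,11.8,0.1,0,-9],[-4.4,-10.5,11.8,0.1,0,-9]], "grip": -1}}

```text
clock: 12.1
eef_pos: [468.1, -110.9, 80.1]
tool_rot: [-3.141, -0.0, 1.854]
force: [0.4, 0.2, 0.4]
width: 0.1
```

```bash
python3 - <<'E'
from h import *
im=eyes.get_image('scene')[:,:,::-1]; s=ctrl.read_state(); print(s['eef_pos'],s['width'],s['force'])
cv2.imwrite('pics/s7.png',cv2.resize(im[165:315,235:355],None,fx=4,fy=4,interpolation=cv2.INTER_CUBIC))
for th,d in ((9,24),(9,20),(9,16)): x,y,w=tool(th,d);print(inc(x,y,80,w,s))
E
```

```text
[ 467.98654494 -110.96079789   80.00847847] -0.2585932696958342 [-0.8694178  -0.64515408  0.1581552 ]
[-1.18, 0.03, 0.0, -0.04, -0.01, 0.01]
[-1.58, 0.03, 0.0, -0.04, -0.01, 0.01]
[-1.98, 0.03, 0.0, -0.04, -0.01, 0.01]
```

View pics/s7.png

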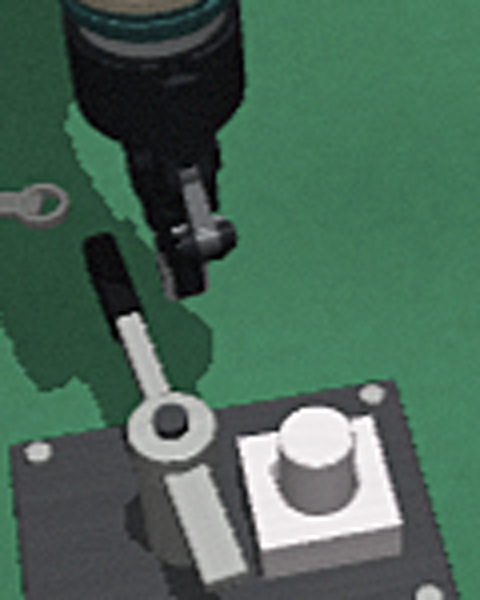

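The closed fingers (185,280 in the crop) stand beside the sleeve (110,270) on its +y side, with the lever unmoved. Approach slowly to contact.

Request:
{"api": "move_arm", "payload": {"increments": [[-0.4,0,0,0,0,0],[-0.8,0,0,0,0,0],[-1.1,0,0,0,0,0],[-1.3,0,0,0,0,0],[-1.4,0,0,0,0,0],[-1.5,0,0,0,0,0],[-1.6,0,0,0,0,0],[-1.7,0,0,0,0,0],[-1.8,0,0,0,0,0],[-1.8,0,0,0,0,0]]}}

```text
clock: 13.15
eef_pos: [472.1, -126.9, 79.2]
tool_rot: [-3.139, -0.002, 1.855]
force: [-1.3, 4.8, 1.8]
width: -0.2
```

```bash
python3 - <<'E'
from h import *
s=ctrl.read_state(); print(s['eef_pos'],s['force'])
print([inc(*[*tool(a,19)[:2],80,tool(a,19)[2]],s) for a in (9,13,17,21,25,29,33)])
E
```

```text
[ 472.12501878 -126.86208437   79.24558415] [-1.33310228  4.79179382  1.78311128]
[[-0.04, 0.08, -0.08, -0.14, -0.13, 0.09], [-0.74, -0.03, -0.08, -0.14, -0.14, -3.91], [-1.45, -0.09, -0.08, -0.13, -0.14, -7.91], [-2.16, -0.1, -0.08, -0.13, -0.15, -11.91], [-2.87, -0.07, -0.08, -0.12, -0.15, -15.91], [-3.58, 0.02, -0.08, -0.12, -0.16, -19.91], [-4.27, 0.16, -0.09, -0.11, -0.16, -23.91]]
```

Contact is made at about 5 N. Start the arc, about 2° per row.

Request:
{"api": "move_arm", "payload": {"increments": [[-0.35,0,0,0,0,-2],[-0.7,0,0,0,0,-4],[-1.05,-0.05,0,0,0,-6],[-1.4,-0.1,0,0,0,-8],[-1.75,-0.1,0,0,0,-10],[-2.1,-0.1,0,0,0,-12],[-2.45,-0.1,0,0,0,-14],[-2.8,-0.1,0,0,0,-16],[-3.15,0,0,0,0,-18],[-3.5,0,0,0,0,-20]]}}

```text
clock: 14.15
eef_pos: [481.5, -160.9, 79.2]
tool_rot: [-3.139, -0.003, 2.205]
force: [-2.7, 5.0, 3.2]
width: -0.1
```

```bash
cat > n.py <<'E'
from h import *
import sys
s=ctrl.read_state(); p=s['eef_pos']
# current lever angle assuming contact at d=19
v=p[:2]-P; r=np.hypot(*v); th=np.degrees(np.arctan2(v[1],v[0]))%360-180-F+np.degrees(np.arcsin(19/r)); 
yaw=np.degrees(s['tool_rot'][2])%360-90-F
ph=np.radians(187.2+th); t=np.array([-np.sin(ph),np.cos(ph)])
print('theta',th,'yaw theta',yaw,'r',np.sqrt(r*r-361),'z',p[2],'push',-s['force'][:2]@t,s['force'],s['qpos'].round(2))
for a in map(float,sys.argv[1:]): x,y,w=tool(a,19);print(a,inc(x,y,80,w,s))
E
python3 n.py 30 34 38 42 46 50 54 58 62 66
```

```text
theta 28.603701017553067 yaw theta 29.135634495149464 r 100.76737198285245 z 79.19027178054068 push 5.633598514049649 [-2.66276346  5.02555396  3.18850355] [ 0.56  0.7  -0.44  2.03  0.57  0.53  0.35]
30.0 [-0.24, 0.03, -0.08, -0.14, -0.18, -0.86]
34.0 [-0.95, -0.07, -0.08, -0.14, -0.19, -4.86]
38.0 [-1.66, -0.11, -0.09, -0.13, -0.19, -8.86]
42.0 [-2.37, -0.11, -0.09, -0.12, -0.2, -12.86]
46.0 [-3.08, -0.06, -0.09, -0.12, -0.2, -16.86]
50.0 [-3.78, 0.04, -0.09, -0.11, -0.21, -20.86]
54.0 [-4.47, 0.19, -0.1, -0.1, -0.21, -24.86]
58.0 [-5.16, 0.38, -0.1, -0.1, -0.22, -28.86]
62.0 [-5.82, 0.63, -0.1, -0.09, -0.22, -32.86]
66.0 [-6.47, 0.92, -0.1, -0.08, -0.22, -36.86]
```

Works well with 5.6 N push. Continue to about 66°.

Request:
{"api": "move_arm", "payload": {"increments": [[-0.35,0,0,0,0,-2],[-0.7,0,0,0,0,-4],[-1.05,-0.05,0,0,0,-6],[-1.4,-0.1,0,0,0,-8],[-1.75,-0.1,0,0,0,-10],[-2.1,-0.1,0,0,0,-12],[-2.45,-0.1,0,0,0,-14],[-2.8,-0.1,0,0,0,-16],[-3.15,0,0,0,0,-18],[-3.5,0,0,0,0,-20],[-3.85,0.05,0,0,0,-22],[-4.2,0.15,0,0,0,-24],[-4.55,0.2,0,0,0,-26],[-4.9,0.3,0,0,0,-28],[-5.25,0.4,0,0,0,-30],[-5.6,0.55,0,0,0,-32],[-5.9,0.7,0,0,0,-34],[-6.2,0.85,0,0,0,-36]]}}

```text
clock: 15.95
eef_pos: [524.0, -206.7, 78.9]
tool_rot: [-3.14, -0.006, 2.832]
force: [-3.9, 2.8, 5.3]
width: -0.1
```

```bash
python3 n.py 66 70 74 78 82 84 86 88 90
```

```text
theta 64.09367859856413 yaw theta 65.08946276684422 r 100.69720424292403 z 78.88688675991435 push 4.577171858868811 [-3.88386661  2.80144025  5.28287023] [ 0.72  0.8  -0.63  1.87  0.71  0.71  0.93]
66.0 [-0.33, 0.01, -0.11, -0.1, -0.33, -0.91]
70.0 [-1.04, -0.09, -0.12, -0.09, -0.33, -4.91]
74.0 [-1.75, -0.14, -0.12, -0.08, -0.34, -8.91]
78.0 [-2.46, -0.14, -0.13, -0.06, -0.34, -12.91]
82.0 [-3.16, -0.09, -0.13, -0.05, -0.34, -16.91]
84.0 [-3.52, -0.04, -0.13, -0.05, -0.34, -18.91]
86.0 [-3.87, 0.02, -0.13, -0.04, -0.34, -20.91]
88.0 [-4.22, 0.08, -0.14, -0.04, -0.35, -22.91]
90.0 [-4.56, 0.16, -0.14, -0.03, -0.35, -24.91]
```

Request:
{"api": "move_arm", "payload": {"increments": [[-0.35,0,0,0,0,-2],[-0.7,0,0,0,0,-4],[-1.05,-0.05,-0.05,0,0,-6],[-1.4,-0.1,-0.05,0,0,-8],[-1.75,-0.1,-0.05,0,0,-10],[-2.1,-0.1,-0.05,0,0,-12],[-2.45,-0.1,-0.1,0,0,-14],[-2.8,-0.1,-0.1,0,0,-16],[-3.0,-0.05,-0.1,0,0,-17],[-3.15,0,-0.1,0,0,-18],[-3.3,0,-0.1,0,0,-19],[-3.4,0,-0.1,0,0,-19.5]]}}

```text
clock: 17.15
eef_pos: [556.5, -218.1, 79.1]
tool_rot: [-3.141, -0.006, -3.112]
force: [-5.3, -0.9, -4.1]
width: 0.2
```

```bash
python3 n.py 84 86 88 90 91
```

```text
theta 83.50429498308506 yaw theta 84.50479353813681 r 100.46840922645976 z 79.10789989789671 push 5.300829170177529 [-5.29005718 -0.90885836 -4.05758756] [ 0.76  0.86 -0.73  1.77  0.76  0.82  1.25]
84.0 [-0.09, 0.03, -0.09, -0.03, -0.33, 0.5]
86.0 [-0.44, -0.03, -0.09, -0.03, -0.33, -1.5]
88.0 [-0.79, -0.09, -0.09, -0.02, -0.33, -3.5]
90.0 [-1.14, -0.12, -0.1, -0.02, -0.33, -5.5]
91.0 [-1.32, -0.14, -0.1, -0.01, -0.33, -6.5]
```

Request:
{"api": "move_arm", "payload": {"increments": [[-0.1,0,0.05,0,0,-0.5],[-0.2,0,0.05,0,0,-1],[-0.3,0,0.05,0,0,-1.5],[-0.4,0,0.05,0,0,-2],[-0.5,-0.05,0.05,0,0,-2.5],[-0.6,-0.05,0.05,0,0,-3],[-0.7,-0.05,0.05,0,0,-3.5],[-0.8,-0.1,0.05,0,0,-4],[-0.9,-0.1,0.05,0,0,-4.5],[-0.95,-0.1,0.05,0,0,-4.5]]}}

```text
clock: 18.15
eef_pos: [566.7, -219.0, 79.1]
tool_rot: [-3.141, -0.005, -3.034]
force: [-5.5, -1.9, -2.1]
width: 0.1
```

```bash
python3 n.py 90
```

```text
theta 89.26693879209684 yaw theta 88.97913591920234 r 100.14205189978175 z 79.07615412593697 push 5.726843820367435 [-5.54529022 -1.92522824 -2.07914667] [ 0.76  0.88 -0.74  1.75  0.78  0.84  1.32]
90.0 [-0.13, -0.01, -0.09, -0.04, -0.26, -1.02]
```

Request:
{"api": "move_arm", "payload": {"increments": [[-0.05,0,0,0,0,-0.3],[-0.1,0,0,0,0,-0.6],[-0.15,0,0,0,0,-0.8],[-0.15,0,0,0,0,-0.8]]}}

```text
clock: 18.55
eef_pos: [568.1, -219.1, 79.1]
tool_rot: [-3.14, -0.005, -3.02]
force: [-4.5, -2.4, -2.1]
width: 0.1
```

```bash
python3 n.py
```

```text
theta 90.03161359909143 yaw theta 89.76932775907288 r 100.1439334814188 z 79.09244611058082 push 4.79950237437328 [-4.52755434 -2.44646812 -2.0704018 ] [ 0.76  0.88 -0.75  1.74  0.78  0.85  1.33]
```

Request:
{"api": "move_arm", "payload": {"increments": [[-0.05,0,0,0,0,0],[-0.1,0,0,0,0,0],[-0.1,0,0,0,0,0]]}}

```text
clock: 18.85
eef_pos: [568.1, -219.2, 79.1]
tool_rot: [-3.14, -0.007, -3.02]
force: [-7.7, -2.7, 0.7]
width: 0.4
```

At the stop: the position no longer advances and the force rises about 3.5 N/mm. Press up in small steps.

Request:
{"api": "move_arm", "payload": {"increments": [[-0.05,0,0,0,0,0],[-0.1,0,0,0,0,0],[-0.1,0,0,0,0,0]]}}

```text
clock: 19.15
eef_pos: [568.0, -219.2, 79.1]
tool_rot: [-3.14, -0.009, -3.02]
force: [-10.7, -3.4, 1.6]
width: 0.2
```

Request:
{"api": "move_arm", "payload": {"increments": [[-0.05,0,0,0,0,0],[-0.1,0,0,0,0,0],[-0.12,0,0,0,0,0],[-0.12,0,0,0,0,0],[-0.12,0,0,0,0,0],[-0.12,0,0,0,0,0],[-0.12,0,0,0,0,0],[-0.12,0,0,0,0,0]]}}

```text
clock: 19.95
eef_pos: [568.0, -219.2, 79.1]
tool_rot: [-3.14, -0.011, -3.021]
force: [-12.0, -1.6, 4.8]
width: -0.0
```

About 13 N, held. One small step more brings it to roughly 15 N, held another 0.6 s; then back off.

Request:
{"api": "move_arm", "payload": {"increments": [[-0.05,0,0,0,0,0],[-0.06,0,0,0,0,0],[-0.06,0,0,0,0,0],[-0.06,0,0,0,0,0],[-0.06,0,0,0,0,0],[-0.06,0,0,0,0,0]]}}

```text
clock: 20.55
eef_pos: [568.0, -219.2, 79.1]
tool_rot: [-3.14, -0.013, -3.021]
force: [-14.2, -2.7, 5.8]
width: 0.2
```

Request:
{"api": "move_arm", "payload": {"increments": [[0.2,0,0,0,0,0],[0.5,0,0,0,0,0],[1,0,0,0,0,0],[2,0,0,0,0,0],[3.5,0,0,0,0,0],[4,0,0,0,0,0],[4,0,-3,0,0,0],[4,0,-7,0,0,0],[4,0,-11,0,0,0],[4,0,-14,0,0,0],[4,0,-14,0,0,0],[4,0,-14,0,0,0],[4,0,-14,0,0,0]]}}

```text
clock: 21.85
eef_pos: [533.0, -222.1, 218.6]
tool_rot: [3.141, -0.004, -3.019]
force: [0.4, 0.6, -0.0]
width: 0.2
```

```bash
python3 - <<'E'
from h import *
im=eyes.get_image('scene')[:,:,::-1]; t=eyes.get_image('top')[:,:,::-1]; s=ctrl.read_state(); print(s['eef_pos'],s['force'],s['clock'])
m=np.hstack([cv2.resize(im[215:335,225:355],(433,400),interpolation=cv2.INTER_CUBIC),cv2.resize(t[180:290,300:400],(364,400),interpolation=cv2.INTER_CUBIC)])
cv2.imwrite('pics/f.png',m)
E
```

```text
[ 532.89263307 -221.94839934  218.32862906] [ 0.22609002 -0.1479343   0.28673682] 21.95
```

View pics/f.png

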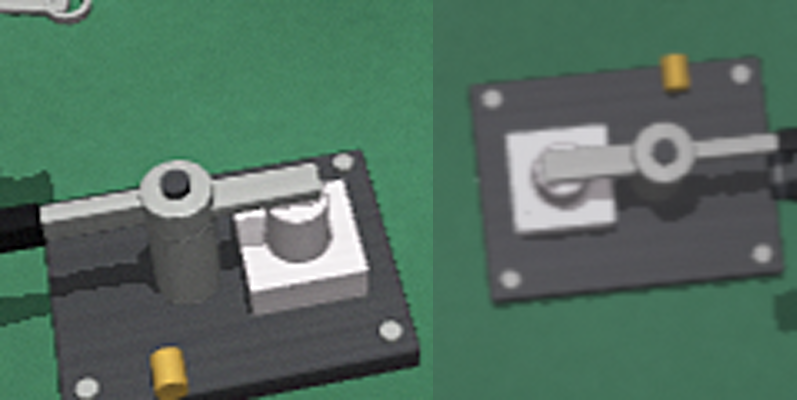

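The arm lies over the seated piece: in top it runs from (663,152) to (545,165), parallel to the plate edge. The tool is clear and free of force, so I'm handing in.

```bash
python3 -c "
from cell import ctrl
print(ctrl.finish_job())"
```

```text
the job is handed in; nothing more can be done
None
```

The job is handed in at about 22 s of robot time, well inside the 72 s limit; no verdict is reported.

- **Piece:** I took it from the red tray and set it in the pocket. It met the floor at the expected height with about 9 N. After release, its top in the picture matched a piece fully home and upright.
- **Lever:** I pushed it through its quarter turn with about 5 N, then pressed it at the stop. The wrist force was about 13 N for 0.6 s, then about 15 N for another 0.5 s. The highest reading on the lever was about 15.6 N. Forces were read only at the end of each move.
- **Final check:** The last pictures show the clamp arm parallel to the fixture's edge, over the seated piece. The tool is clear, 218 mm above the bench, with wrist force near zero.
- **Disagreements:**
  - The two cameras differed by up to 3.6 mm on the piece and 2 mm on the block, so I used their average.
  - The arm settled about 2 mm off its target in y over the pocket, and I corrected that before inserting the piece.
- **Bystanders:** I saw nothing disturbed, but did not measure them again at the end.

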